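# Build up the cash tins in their lock-up stand and bolt them in

### The job

Two loose cash tins belong in the steel lock-up stand: set the deep one squarely on the tin that already stands there, then the shallow one squarely on top of that. Then slide the bolt under the stand's hood along its track, over the column and fully home in its keeper. Leave the tape dispenser, the rolls and the stapler where they are.

Things in the scene. Friction and masses are not known exactly. Their poses are not given: they have to be found in the camera images.
- stand: grey sheet-steel lock-up stand, screwed down. Origin on the counter under the tin column's centre; x to its back, y to its hooded end. Base plate 100 x 320 x 8 (y -75 to 245); the column stands on it (z = 8) between 4 mm high rims at x = +-28 and two 122 high posts with inner faces at y = +-50: keeper post at -y, guide post at +y. Behind the bolt a back plate (x 36 to 40, y 50 to 245)
- hood_edge (a point): middle of the hood's lower front edge, at x = -46, y = 158, z = 194 mm of the stand. The flat hood (y 72 to 245, x -46 to 40, 4 to 8 thick) roofs the bolt's knob: the knob is reached only from the front (stand's -x), with the tool tilted 30 to 50 degrees so that the fingers point forward and down
- keeper (a point): middle of the keeper's eye, at x = 0, y = -58, z = 109 mm of the stand, into which the bolt's end must go; its top is 13 mm higher. Beware: a clear upright glass screen crosses the whole counter behind the stand, its front face at world x = 0.615 m
- bolt (a joint): travel of the bolt in m: 0 drawn back under the hood, 0.115 fully home in the keeper (stop). It slides toward the stand's -y, friction about 2 N. The bar, 12 mm in diameter, runs along y at x = 0, z = 109 of the stand, 7 mm clear above the finished column; drawn back it is clear of the column
- bolt_knob (a point): middle of the bolt's dark steel knob, a round grip 14 thick and 26 long on a shank leaning 45 degrees forward and up from the bolt (direction (-0.707, 0, 0.707) of the stand). In the stand's frame x = -28, z = 137 mm, y = 200 mm less the bolt's travel; axes as the stand's
- bottom_tin: closed plain aluminium cash tin, 50 (its x) x 66 (its y) x 30 high, origin at the centre of its underside; flat lid, small clasps on the two 50 mm ends; it stands in the stand already and stays there
- deep_tin: closed plain aluminium cash tin, 50 (its x) x 66 (its y) x 36 high, origin at the centre of its underside; flat lid, small clasps on the two 50 mm ends; the taller of the two loose ones, standing on the counter
- shallow_tin: closed plain aluminium cash tin, 50 (its x) x 66 (its y) x 22 high, origin at the centre of its underside; flat lid, small clasps on the two 50 mm ends; the lower of the two loose ones, standing on the counter
- tape_dispenser: bystander: grey tape dispenser, 42 (x) x 126 (y) x 92 high, origin at the centre of its underside
- till_roll: bystander: white paper roll standing on end, 58 diameter x 57 high, beside one 50 mm end of the deep tin; origin at the centre of its underside
- coin_roll: bystander: paper roll of coins standing on end, 26 diameter x 88 high, beside one 50 mm end of the shallow tin; origin at the centre of its underside
- stapler: bystander: black desk stapler, 36 (x) x 128 (y) x 46 high, origin at the centre of its underside
Not all that is in view belongs to the job. Leave any yellow look-alike of the deep_tin alone.

How it is judged:
By the outcome, as a careful person would: the job done as asked, in the order asked, and still so for the second after the job is handed in, with the robot touching nothing.
It also fails if it takes over 72 s, if anything falls off the work surface, if the arm or the gripper's body presses on something with over 40 N, if the wrist force passes 120 N, or if a joint passes its speed limit or range.

### The arm

A 7-joint arm with a two-finger parallel gripper is mounted at the origin on a cart in front of the work surface, level with it; the furniture and walls round the work are solid. World frame = base frame: x ahead of the robot, y to its left, z up, the work surface at z = 0. Lengths are in m, angles in rad, forces in N, time in s.
With the tool pointing down it reaches from about 0.425 to 0.95 m from the base axis. Payload 16.7 kg.
Tool frame: the origin (TCP) lies midway between the tips of the shut fingers; the grasp point (between the pads) lies 19 mm behind it; z points along the fingers, y is the line along which they close (so a half turn about z gives the same grasp; the last joint's range is limited). The gripper opens to 94 mm and grips with 3 to 60 N. Pads are 16 mm wide; open, the fingers measure 119 mm over their backs; the gripper's body (75 mm by 177 mm) begins 78 mm behind the grasp point.
Start: joints at [0.972, 0.426, 0.074, 1.606, -0.034, 1.111, -0.067], TCP at [0.293, -0.608, 0.205] pointing down, gripper open.
Joint ranges: [-2.85, 2.85], [-0.5, 2.14], [-1.23, 1.37], [0.21, 2.46], [-1.02, 4.16], [0.16, 2.05], [-2.73, 2.73]. Speed limits (rad/s): [1.89, 1.89, 2.39, 2.39, 3.01, 3.01, 3.01].

### API

Orientations are given as a unit quaternion [w, x, y, z].
In Python, from workcell import reach, move_linear, move_joints, move_gripper, dwell, inverse_kinematics, get_state, snapshot, Unreachable, sign_off gives the robot as it stands. The module is installed in compiled form; this text tells all that it offers. Calls block until the motion is done:
- reach(position, orientation): joint-space move of the TCP to a pose.
- move_linear(position, rot=None, rate=0.15, threshold=None): straight line of the TCP; rot=None keeps the orientation; rate is the mean speed in m/s. With threshold (N) it stops when the force on the tool has changed by that much, and returns True; else False.
- move_joints(angles): joint-space move.
- move_gripper(opening): finger opening in m; the grip force is fixed at half the most; returns when the fingers have stopped.
- dwell(seconds).
- inverse_kinematics(position, orientation): joint angles nearest the present ones, or None.
- get_state(): the state.
- snapshot(name): name is "side" or "top" or "wrist"; returns a dict with "img" (480x640x3 uint8, red, green, blue), "range_z" (480x640 float32, m along the optical axis (not along the pixel's ray), 0 where there is no reading), "K" (3x3 intrinsics, pixels), "k1" (the pictures are not rectified: a ray, as slopes to the right and down, at radius r is drawn at 1 + k1 r^2 times it, then the intrinsics apply), "camera_from_world" (4x4, takes a point from world to camera coordinates). Camera axes: x right, y down, z forward; pixel columns grow to the right and rows downward; lengths in m; the calibration is good to about 2 mm. A picture is of the moment at which its call begins.
A pose or a line that the arm cannot do raises Unreachable and nothing moves.
- sign_off(): hands the job in; it is judged then, once.
The state is a dict: "t": time; "qpos": joint angles; "qvel": joint speeds; "tau": joint torques, N m; "tcp_pos": TCP position; "tcp_rot": TCP orientation; "force": force on the tool from outside, world axes, zero at the start; "ft_torque": the same for the moment, N m; "width": finger opening in m; "finger_force": force on a finger pad.
Only numpy, scipy, OpenCV 4.12 (cv2) and the standard library are available. Lean on these libraries where they do the work, as an engineer would, in place of code of your own. Each camera call takes 0.05 s, during which the arm holds its last target. There are 200 camera calls.

## Working session

There is one attempt and no reset: what is moved stays moved. The work goes in short steps, each a Python script; the robot and the scene stay as the last script left them, time stands still between calls to the robot, and variables do not carry over. Pictures are saved under pics/ and viewed, at most 10 in all, crops included, and the job is handed in when it is done.

```bash
mkdir -p pics; ls; cat > h.py <<'E'
import numpy as np, cv2
from workcell import *
def snap(n,tag):
    s=snapshot(n); np.savez(f'pics/{tag}.npz',**{k:np.asarray(v) for k,v in s.items()})
    cv2.imwrite(f'pics/{tag}.png',s['img'][:,:,::-1]); return s
def ray(s,uv):
    uv=np.atleast_2d(np.float64(uv)); K=np.asarray(s['K']); k=float(s['k1'])
    p=cv2.undistortPoints(uv[:,None],K,np.array([k,0,0,0.]))[:,0]
    T=np.linalg.inv(s['camera_from_world']); d=np.c_[p,np.ones(len(p))]@T[:3,:3].T
    return T[:3,3],d
def onz(s,uv,z):
    o,d=ray(s,uv); return o+d*((z-o[2])/d[:,2])[:,None]
def cloud(s):
    v,u=np.mgrid[:480,:640]; o,d=ray(s,np.c_[u.ravel(),v.ravel()])
    z=s['range_z'].ravel(); P=o+d*z[:,None]; P[z==0]=np.nan; return P.reshape(480,640,3)
E
python3 - <<'E'
from h import *
for n in('side','top'):
    s=snap(n,n+'0'); T=np.linalg.inv(s['camera_from_world']); print(n,T.round(3).tolist(),s['K'].tolist(),s['k1'],(s['range_z']>0).mean())
print(get_state())
a=cv2.imread('pics/side0.png');b=cv2.imread('pics/top0.png')
E
```

```text
pics
side [[0.879, -0.206, 0.43, -0.192], [-0.477, -0.408, 0.779, -1.164], [0.015, -0.89, -0.457, 0.785], [0.0, 0.0, 0.0, 1.0]] [[592.3750912156672, 0.0, 332.25147575410284], [0.0, 592.3750912156672, 245.13913452234976], [0.0, 0.0, 1.0]] -0.1645544881092736 0.9960319010416666
top [[0.067, -0.975, 0.21, 0.149], [-0.998, -0.066, 0.012, -0.046], [0.003, -0.21, -0.978, 1.575], [0.0, 0.0, 0.0, 1.0]] [[618.69062817591, 0.0, 322.68708740089204], [0.0, 618.69062817591, 242.91309341089988], [0.0, 0.0, 1.0]] -0.13210230994444086 0.996103515625
{'t': 0.1, 'qpos': array([ 0.97151921,  0.42666473,  0.07384259,  1.60653757, -0.03408962,
        1.11081747, -0.06707882]), 'qvel': array([-0.00056824, -0.00206912,  0.00042729, -0.00243936,  0.0001021 ,
        0.0011512 , -0.00043589]), 'tau': array([ 7.71635125e-03, -9.37469387e+01,  3.67637426e+00, -4.55043983e+01,
       -4.85736981e-02,  1.68032537e-02,  1.25504420e-05]), 'tcp_pos': array([ 0.29326908, -0.60751623,  0.20485089]), 'tcp_rot': array([-5.58208839e-04,  9.74818374e-01,  2.22999542e-01, -1.72070622e-04]), 'force': array([-0.52023034,  0.58391227, -0.23407186]), 'ft_torque': array([-0.00995237,  0.04076828, -0.00474151]), 'finger_force': 0.0, 'width': 0.09393982210267511}
```

View pics/side0.png

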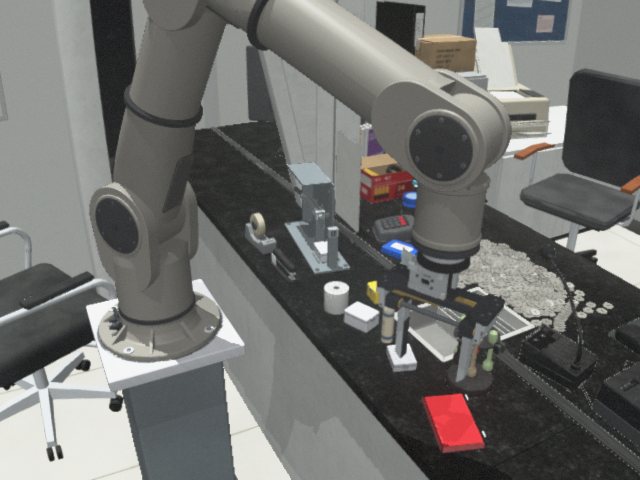

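View pics/top0.png

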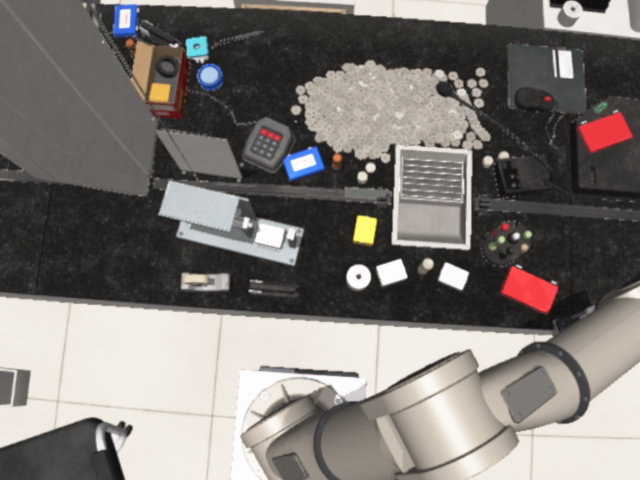

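Side view: the stand is at (318,225), the till roll at (336,297), one white-grey tin at (361,317) and another under the gripper at (402,357), with the coin roll at (388,325). Top view: the stand base runs (180,230) to (300,255) with the bottom tin at (268,236). The candidates are the tin at (391,272) beside the till roll (358,277), the tin at (453,276) beside the coin roll (426,265), and a yellow look-alike at (365,230), which I'll leave alone. Next I'll measure them.

```bash
python3 - <<'E'
from h import *
s=dict(np.load('pics/top0.npz')); P=cloud(s); img=s['img']
print('counter z',[np.nanmedian(P[a:b,c:d,2]).round(4) for a,b,c,d in((290,300,100,160),(255,270,330,345),(290,305,420,450))])
hsv=cv2.cvtColor(img,cv2.COLOR_RGB2HSV)
for nm,(u,v) in dict(A=(391,272),B=(453,276),bot=(268,236),till=(358,277),coin=(426,265),yel=(365,230),hood=(205,205)).items():
    q=P[v-3:v+4,u-3:u+4].reshape(-1,3); print(nm,np.nanmedian(q,0).round(4),hsv[v,u])
g=(hsv[...,2]>150)&(hsv[...,1]<40)
m=np.uint8(g)*255
for nm,(u,v),z in (('A',(391,272),.036),('B',(453,276),.022),('bot',(268,236),.038)):
    n,l=cv2.connectedComponents(m); c,_=cv2.findContours(np.uint8(l==l[v,u]),0,2); c=max(c,key=cv2.contourArea)
    w=onz(s,c[:,0],z)[:,:2]; r=cv2.minAreaRect(np.float32(w*1000)); print(nm,len(c),r, cv2.boundingRect(c))
t=cv2.resize(img[165:305,150:490],None,fx=2.35,fy=2.35,interpolation=cv2.INTER_CUBIC); cv2.imwrite('pics/crop_top.png',t[:,:,::-1])
E
```

```text
counter z [np.float64(0.0003), np.float64(0.0005), np.float64(0.0007)]
A [ 0.4164 -0.205   0.0365] [  0   1 254]
B [ 0.4186 -0.3656  0.0224] [150   1 252]
bot [0.4877 0.1125 0.0397] [  0   1 254]
till [ 0.3999 -0.1229  0.0543] [15  8 68]
coin [ 0.4301 -0.2849  0.0884] [ 17  29 217]
yel [ 0.5216 -0.1334  0.0368] [ 30 137 254]
hood [0.5154 0.2483 0.1982] [ 98  10 208]
A 55 ((417.42291259765625, -205.99618530273438), (52.41506576538086, 68.62657928466797), 21.18743133544922) (376, 259, 31, 27)
B 62 ((419.6994323730469, -366.197998046875), (68.8331069946289, 52.26191329956055), 69.32759094238281) (439, 263, 30, 27)
bot 288 ((519.9216918945312, 214.22018432617188), (375.5450439453125, 140.95681762695312), 80.08197784423828) (159, 181, 144, 84)
```

View pics/crop_top.png

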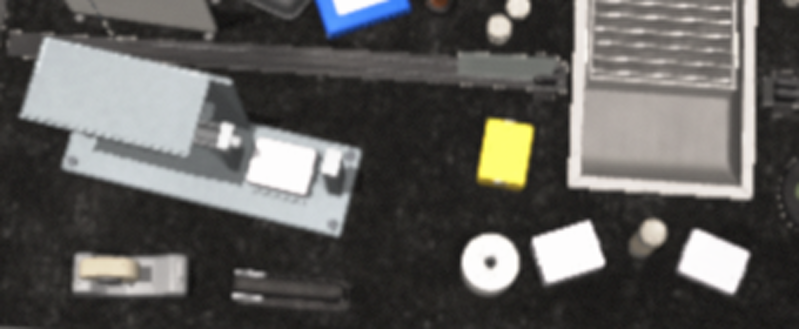

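Candidates: the tin at (391,272) has its top at 36.5 mm beside the till roll, so it is the deep one. The tin at (453,276) has its top at 22.4 mm beside the coin roll, so it is the shallow one. The box at (365,230) is the yellow look-alike. The enlarged crop confirms all three: plain tins at (568,252) and (713,262), the yellow one at (505,153). Next I'll get the stand's yaw and check IK.

```bash
cat >> h.py <<'E'
from scipy.spatial.transform import Rotation as Rn
def quat(x,y,z): q=Rn.from_matrix(np.c_[x,y,z]).as_quat(); return q[[3,0,1,2]]
def down(phi):  # closing line at angle phi (deg), tool down
    a=np.radians(phi); y=np.array([np.cos(a),np.sin(a),0]); z=np.array([0,0,-1.]); return quat(np.cross(y,z),y,z)
E
python3 - <<'E'
from h import *
s=dict(np.load('pics/top0.npz')); P=cloud(s)
X,Y,Z=P[...,0],P[...,1],P[...,2]
box=(X>.38)&(X<.6)&(Y>-.02)&(Y<.42)
for nm,a,b in(('base',.004,.013),('hood',.19,.206),('bottin',.034,.044),('post',.115,.13)):
    m=np.uint8(box&(Z>a)&(Z<b)); m=cv2.morphologyEx(m,cv2.MORPH_OPEN,np.ones((2,2)))
    n,l,st,_=cv2.connectedComponentsWithStats(m)
    for i in range(1,n):
        if st[i,4]>25:
            q=np.float32(P[l==i][:,:2]*1000); r=cv2.minAreaRect(q); print(nm,st[i],np.round(r[0],1),np.round(r[1],1),round(r[2],1),np.median(P[l==i][:,2]).round(4))
w=snapshot('wrist'); T=get_state(); R=Rn.from_quat(T['tcp_rot'][[1,2,3,0]]).as_matrix(); C=np.linalg.inv(w['camera_from_world'])
print('cam in tool',(R.T@(C[:3,3]-T['tcp_pos'])).round(3),(R.T@C[:3,:3]).round(2).tolist(),w['K'][0,0])
for p,ph in(((.417,-.206,.007),21.2),((.4197,-.366,.003),-20.7),((.488,.1125,.045),-12),((.488,.1125,.2),-12)):
    for k in(0,180): print(p,ph+k,np.round(inverse_kinematics(p,down(ph+k)),2) if inverse_kinematics(p,down(ph+k)) is not None else None)
E
```

```text
base [267 221   8   5  27] [526.7 114. ] [14.7 21.3] 54.3 0.008
base [ 180  222  120   40 1216] [479.7 192.5] [317.9  63.7] 79.7 nan
base [277 223  13   7  51] [517.1  70.7] [55.7 23.8] 55.4 0.0091
base [297 229   7   8  34] [509.1  34.2] [13.8 22.3] 83.8 0.009
base [284 259  12   8  45] [429.4  55.2] [30.3 13.7] 73.6 0.0059
hood [ 160  182   89   50 2584] [nan nan] [0. 0.] 0.0 nan
bottin [256 224  28  24 352] [489.4 107. ] [63.  49.6] 75.6 nan
post [242 218   8  12  64] [498.4 161.8] [25. 17.] 7.6 0.1202
post [288 229   9  12  73] [490.9  46.2] [13.1 49.2] 79.1 0.1216
cam in tool [ 0.081 -0.    -0.179] [[-0.0, -0.96, -0.28], [1.0, -0.0, -0.0], [0.0, -0.28, 0.96]] 371.76618008335345
(0.417, -0.206, 0.007) 21.2 [ 0.64  0.41 -0.37  2.2   0.27  0.57  0.43]
(0.417, -0.206, 0.007) 201.2 [ 0.16  0.39  0.19  2.23 -0.15  0.53 -2.31]
(0.4197, -0.366, 0.003) -20.7 [ 0.72  0.5  -0.14  2.01  0.12  0.63  0.14]
(0.4197, -0.366, 0.003) 159.3 [ 0.26  0.54  0.44  2.04 -0.38  0.63 -2.56]
(0.488, 0.1125, 0.045) -12 [ 0.19  0.44 -0.65  2.09  0.39  0.73 -0.92]
(0.488, 0.1125, 0.045) 168 [ 0.47  0.57 -1.03  2.08  0.66  0.86  1.99]
(0.488, 0.1125, 0.2) -12 [ 0.25  0.21 -0.68  1.96  0.15  1.02 -0.7 ]
(0.488, 0.1125, 0.2) 168 [ 0.53  0.29 -1.02  1.95  0.28  1.06  2.32]
```

```bash
python3 - <<'E'
from h import *
t0=get_state()['t']
reach((.40,-.30,.25),down(0)); s=snap('wrist','w_tins'); print(get_state()['t'],get_state()['qpos'].round(2))
reach((.475,.12,.26),down(168)); s=snap('wrist','w_stand'); print(get_state()['t'],get_state()['qpos'].round(2))
a=cv2.imread('pics/w_tins.png');b=cv2.imread('pics/w_stand.png'); cv2.imwrite('pics/w2.png',cv2.resize(np.vstack([a,b]),None,fx=.62,fy=.62,interpolation=cv2.INTER_AREA))
E
```

```text
1.45 [ 0.76  0.11 -0.26  1.92  0.03  1.11  0.48]
3.2917 [ 0.34  0.13 -0.77  1.91  0.1   1.14  2.46]
```

View pics/w2.png

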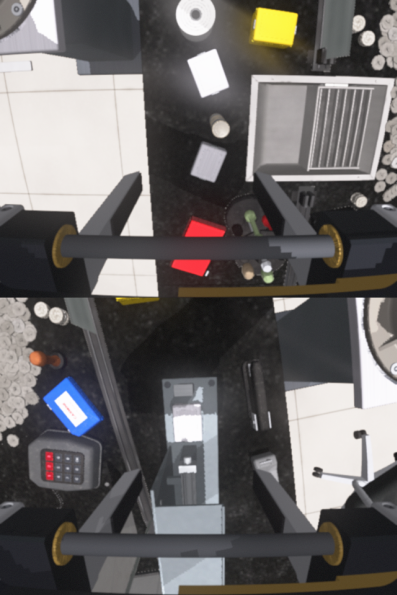

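Upper half (wrist over the tins): till roll (196,15), deep tin (209,73), coin roll (219,125), shallow tin (208,161). Lower half (over the stand): base plate end (190,385), keeper post (187,408), bottom tin (186,425), bolt (187,468), hood (190,530). I'll measure from these.

```bash
cat >> h.py <<'E'
def top_rect(s,xy,z,rad=.06,tol=.006):
    """rect of the flat top at height z near xy: depth mask, outline cast on the measured plane (long-side angle, deg)"""
    P=cloud(s); m=np.uint8((np.hypot(P[...,0]-xy[0],P[...,1]-xy[1])<rad)&(abs(P[...,2]-z)<tol))
    m=cv2.morphologyEx(m,cv2.MORPH_OPEN,np.ones((3,3)))
    n,l,st,_=cv2.connectedComponentsWithStats(m); i=1+np.argmax(st[1:,4]); zz=np.median(P[...,2][l==i])
    c,_=cv2.findContours(np.uint8(l==i),0,2); c=max(c,key=cv2.contourArea)
    w=onz(s,c[:,0],zz)[:,:2]; (x,y),(a,b),t=cv2.minAreaRect(np.float32(w*1000))
    if a<b: t+=90
    # moments centre as a check
    return np.round([x,y,max(a,b),min(a,b),t%180,zz*1000],1), st[i]
E
python3 - <<'E'
from h import *
L=lambda n:dict(np.load(f'pics/{n}.npz'))
for n in('w_tins','top0'):
    s=L(n)
    print(n,'deep',*top_rect(s,(.417,-.206),.036)); print(n,'shal',*top_rect(s,(.4197,-.366),.022))
for n in('w_stand','top0'):
    s=L(n); print(n,'bottom',*top_rect(s,(.489,.107),.038,.05)); print(n,'keeper',*top_rect(s,(.490,.046),.122,.04)); print(n,'guide',*top_rect(s,(.5,.165),.121,.04))
    P=cloud(s); m=np.uint8((P[...,0]>.4)&(P[...,0]<.6)&(P[...,1]>-.01)&(P[...,1]<.4)&(abs(P[...,2]-.008)<.004))
    c,_=cv2.findContours(cv2.morphologyEx(m,cv2.MORPH_OPEN,np.ones((3,3))),0,2); c=max(c,key=cv2.contourArea)
    w=onz(s,c[:,0],.008)[:,:2]*1000; print(n,'base',np.round(cv2.boxPoints(cv2.minAreaRect(np.float32(w))),1).tolist())
    np.save(f'pics/{n}_base.npy',w)
s=L('w_stand');b=s['img'][120:480,180:440]; cv2.imwrite('pics/crop_stand.png',cv2.resize(b,None,fx=1.65,fy=1.65,interpolation=cv2.INTER_CUBIC)[:,:,::-1])
E
```

```text
w_tins deep [ 417.9 -206.2   68.4   49.3  111.2   35.6] [ 303   79   66   79 3242]
w_tins shal [ 419.9 -366.    69.    50.3   70.1   21.5] [ 308  232   58   62 2323]
top0 deep [ 418.2 -205.6   68.6   50.2  111.3   36.7] [377 259  30  25 422]
top0 shal [ 420.  -366.8   67.2   49.4   66.7   22.6] [440 263  28  26 388]
w_stand bottom [491.3 109.2  68.8  49.7  80.2  37.7] [ 278  171   48   63 2715]
w_stand keeper [480.   49.7  26.1  16.1 170.4 121.5] [280 139  32  21 613]
w_stand guide [502.3 177.5  45.8  26.1  80.6 121.4] [288 269  29  47 503]
w_stand base [[422.79998779296875, 42.400001525878906], [521.2999877929688, 25.0], [565.9000244140625, 277.0], [467.3999938964844, 294.5]]
top0 bottom [493.8 121.8  49.7  42.7 174.1  39. ] [255 224  17  21 184]
top0 keeper [479.2  50.1  22.3  16.8   3.9 123.3] [287 229   8  10  58]
top0 guide [499.2 158.    5.1   4.9   5.4 118.9] [246 222   3   3   9]
top0 base [[441.70001220703125, 74.9000015258789], [443.5, 51.70000076293945], [467.29998779296875, 53.5], [465.5, 76.69999694824219]]
```

View pics/crop_stand.png

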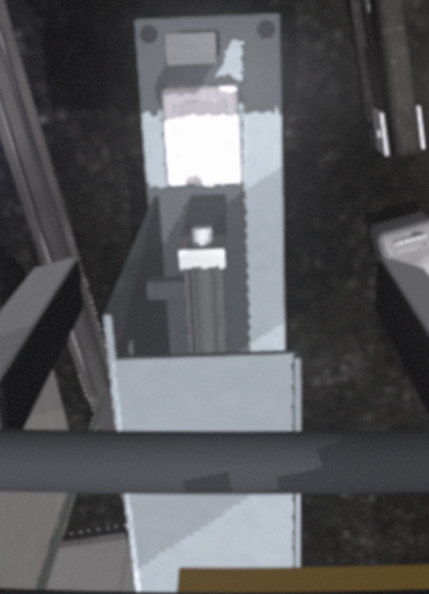

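Stand yaw is about -9.9° from the base, tin and keeper together. The bottom tin is at (490.6,108.4) mm with its top at 38 mm. In the crop, the bottom tin (202,135) and keeper (191,48) lie on one line with the bolt (203,300). Moving to pick the deep tin.

```bash
python3 - <<'E'
from h import *
q=down(21.2)
reach((.418,-.206,.10),q); move_linear((.418,-.206,.007),rate=.12); move_gripper(.04)
print(get_state()['width'],get_state()['finger_force'],get_state()['t'])
move_linear((.418,-.206,.21),rate=.25)
reach((.4906,.1084,.20),down(170.2)); st=get_state(); print(st['qpos'].round(2),st['t'],st['width'],st['tcp_pos'])
snap('wrist','w_held')
s=snap('top','top1'); print(top_rect(s,(.49,.108),.229,.06,.01))
s=snap('side','side1')
a=cv2.imread('pics/side1.png')[130:330,240:440]; cv2.imwrite('pics/crop_s1.png',cv2.resize(a,(600,600),interpolation=cv2.INTER_CUBIC))
E
```

```text
0.05030741825454415 30.000370144844055 6.6667
[ 0.32  0.22 -0.75  1.96  0.17  1.03  2.46] 9.275 0.049652737799886444 [0.49052119 0.10775814 0.19960815]Traceback (most recent call last):
  File "<stdin>", line 8, in <module>
  File "h.py", line 24, in top_rect
    n,l,st,_=cv2.connectedComponentsWithStats(m); i=1+np.argmax(st[1:,4]); zz=np.median(P[...,2][l==i])
                                                      ~~~~~~~~~^^^^^^^^^^
    return _wrapfunc(a, 'argmax', axis=axis, out=out, **kwds)
    return bound(*args, **kwds)
ValueError: attempt to get argmax of an empty sequence
```

The deep tin is held (width 50.3 mm). Placing it.

```bash
python3 - <<'E'
from h import *
move_linear((.4906,.1084,.062),rate=.15)
print(get_state()['tcp_pos'].round(4),get_state()['force'].round(1))
r=move_linear((.4906,.1084,.041),rate=.03,threshold=5); st=get_state(); print(r,st['tcp_pos'].round(4),st['force'].round(1),st['t'])
move_gripper(.068); move_linear((.4906,.1084,.24),rate=.25)
s=snap('wrist','w_p1'); print(get_state()['t'])
print('deep',*top_rect(s,(.49,.108),.074,.05)); print('keeper',*top_rect(s,(.48,.0497),.122,.03))
cv2.imwrite('pics/crop_p1.png',cv2.resize(s['img'][100:480,180:440],None,fx=1.5,fy=1.5,interpolation=cv2.INTER_CUBIC)[:,:,::-1])
E
```

```text
[0.4911 0.1086 0.0627] [ 0.9  0.2 -3.2]
True [0.4905 0.1083 0.0446] [ 0.9 -0.6 -0.1] 11.0083
12.5
deep [490.4 108.7  68.3  49.4  79.7  73.8] [ 292  185   53   71 3533]
keeper [479.9  49.4  25.2  15.5 170.1 121.5] [302 150  33  21 685]
```

View pics/crop_p1.png

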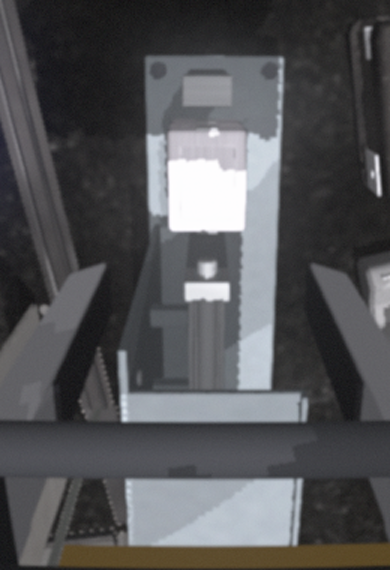

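The deep tin sits flat at (490.4,108.7) with its top at 73.8 mm, square to the stand: the white lid is at (207,185), in line with the keeper at (207,90). Now the shallow tin.

```bash
python3 - <<'E'
from h import *
x,y=.4199,-.3664
reach((x,y,.12),down(-20.3)); s=snap('wrist','w_b'); print(top_rect(s,(x,y),.022))
move_gripper(.085); move_linear((x,y,.004),rate=.12); print(get_state()['tcp_pos'].round(4)); move_gripper(.04)
print(get_state()['width'],get_state()['finger_force'],get_state()['t'])
move_linear((x,y,.21),rate=.25)
X,Y=.4906,.1087
reach((X,Y,.20),down(170.2)); st=get_state(); print(st['qpos'].round(2),st['t'],st['width'])
move_linear((X,Y,.095),rate=.15)
r=move_linear((X,Y,.074),rate=.03,threshold=5); st=get_state(); print(r,st['tcp_pos'].round(4),st['force'].round(1),st['t'])
if st['width']>.045:
    move_gripper(.068); move_linear((X,Y,.24),rate=.25)
    s=snap('wrist','w_p2'); print(get_state()['t'])
    print('shal',*top_rect(s,(.49,.108),.096,.05)); print('keeper',*top_rect(s,(.48,.0497),.122,.03))
    P=cloud(s); R=np.radians(-9.9); c,si=np.cos(R),np.sin(R)
    yaw=np.array([[c,si],[-si,c]])
    # hood and knob, in the stand frame
    Q=(P[...,:2]-[.4906,.108])@yaw.T
    h=(abs(P[...,2]-.2)<.006)&(Q[...,1]>.05)&(Q[...,1]<.26)&(abs(Q[...,0])<.08); print('hood',np.round([*np.percentile(Q[h][:,0],[1,50,99]),*np.percentile(Q[h][:,1],[1,99]),np.median(P[h][:,2])],4))
    b=(P[...,2]>.1)&(P[...,2]<.118)&(Q[...,1]>.05)&(Q[...,1]<.2)&(abs(Q[...,0])<.03); print('bar',b.sum(),np.round(np.percentile(Q[b],[2,50,98],axis=0),4).tolist())
    reach((.36,.16,.28),down(170.2)); s=snap('wrist','w_k'); s=snap('side','side2')
    cv2.imwrite('pics/crop_s2.png',cv2.resize(s['img'][140:300,250:390],None,fx=3.7,fy=3.7,interpolation=cv2.INTER_CUBIC)[:,:,::-1])
# bolt IK
yw=np.radians(-9.9); ex=np.array([np.cos(yw),np.sin(yw),0]); ey=np.array([-np.sin(yw),np.cos(yw),0]); ez=np.array([0,0,1.]); o=np.array([.4906,.108,0])
for tilt in(35,40,45):
    t=np.radians(tilt); z=np.sin(t)*ex-np.cos(t)*ez
    for sg in(1,-1):
        Y_=sg*ey; q=quat(np.cross(Y_,z),Y_,z); out=[]
        for yk in(.2,.14,.085):
            p=o-.028*ex+yk*ey+.137*ez+.014*z
            for d in(0,-.12): j=inverse_kinematics(p+d*z,q); out.append(None if j is None else np.round(j,1).tolist())
        print(tilt,sg,out)
E
```

```text
(array([ 420.6, -366.2,   67.9,   49.5,   69.8,   21.6]), array([ 287,  198,   65,   85, 5212], dtype=int32))
[ 0.4202 -0.3667  0.0046]
0.049757897933802926 29.994272589683533 16.8167
[ 0.25  0.21 -0.66  1.96  0.15  1.02  2.48] 19.8417 0.05014244669078
True [0.4904 0.1086 0.0776] [ 1.9 -0.   1.3] 21.2583
22.6167
shal [490.5 109.4  68.2  49.6  80.3  95.8] [ 290  189   57   75 3979]
keeper [480.   49.6  25.2  15.5 170.1 121.5] [302 150  33  21 691]
hood [-0.0448 -0.0025  0.0394  0.0597  0.1626  0.1978]
bar 1298 [[-0.0109, 0.0534], [-0.0014, 0.0956], [0.0089, 0.1288]]
35 1 [[-0.2, 0.4, -0.9, 2.2, 1.2, 1.0, -0.6], [-0.0, 0.2, -1.2, 2.1, 1.0, 1.1, -0.4], [0.0, 0.4, -1.1, 2.3, 1.3, 1.0, -0.6], [-0.4, 0.0, -0.7, 2.3, 0.8, 0.9, -0.2], [0.2, 0.3, -1.2, 2.4, 1.3, 0.9, -0.5], [0.2, -0.1, -1.1, 2.3, 0.7, 0.7, -0.0]]
35 -1 [[-0.2, 0.4, -0.9, 2.2, 1.3, 1.0, 2.6], None, [-0.1, 0.3, -0.9, 2.3, 1.3, 0.9, 2.6], [-2.5, -0.5, 1.2, 2.3, 1.1, 1.3, 2.7], [-0.0, 0.2, -0.9, 2.4, 1.3, 0.7, 2.6], [-2.2, -0.5, 0.9, 2.4, 1.1, 1.2, 2.7]]
40 1 [[-0.1, 0.5, -1.1, 2.2, 1.4, 1.1, -0.7], [-2.4, 0.2, 1.3, 2.3, 0.8, 0.7, -0.3], [0.0, 0.5, -1.2, 2.3, 1.4, 1.1, -0.7], [-0.9, 0.0, -0.3, 2.3, 0.9, 0.9, -0.4], [-1.2, 0.2, 0.3, 2.5, 1.3, 0.6, -0.7], [0.0, -0.1, -1.1, 2.4, 0.9, 0.8, -0.3]]
40 -1 [[-0.3, 0.4, -0.9, 2.2, 1.4, 1.0, 2.4], [-0.2, 0.2, -1.1, 2.2, 1.1, 1.1, 2.6], [-0.2, 0.3, -0.9, 2.3, 1.4, 0.9, 2.4], [0.0, 0.1, -1.2, 2.3, 1.0, 0.9, 2.7], [-0.1, 0.3, -0.9, 2.4, 1.4, 0.8, 2.4], [-1.2, -0.1, 0.1, 2.4, 0.9, 0.9, 2.7]]
45 1 [[-0.2, 0.6, -1.1, 2.2, 1.5, 1.3, -0.8], [-2.4, 0.3, 1.3, 2.3, 0.8, 0.7, -0.4], [-1.9, 0.5, 1.1, 2.4, 1.2, 0.3, -0.8], [-1.9, -0.0, 0.6, 2.4, 1.1, 0.9, -0.6], None, None]
45 -1 [[-0.3, 0.5, -0.9, 2.2, 1.5, 1.1, 2.3], [-0.2, 0.3, -1.2, 2.2, 1.2, 1.2, 2.4], [-0.2, 0.4, -0.9, 2.3, 1.5, 1.0, 2.3], [-0.1, 0.1, -1.2, 2.3, 1.1, 1.1, 2.5], [-0.1, 0.3, -0.9, 2.4, 1.5, 1.0, 2.3], [-0.0, -0.0, -1.2, 2.4, 1.1, 0.9, 2.6]]
```

View pics/crop_s2.png

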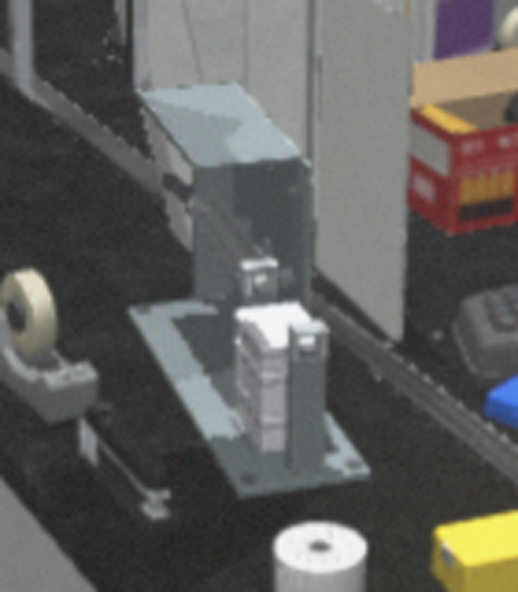

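The side crop shows the three tins stacked (265,385) between the posts, with the keeper post at (308,390). The hood is at (225,120), with the dark knob just under its front edge at (178,185). The shallow tin is at (490.5,109.4) with its top at 95.8 mm. Next I'll check the knob's position by projecting the stand model's points and by depth.

```bash
cat >> h.py <<'E'
yw=np.radians(-9.9); ex=np.array([np.cos(yw),np.sin(yw),0]); ey=np.array([-np.sin(yw),np.cos(yw),0]); ez=np.array([0,0,1.]); o=np.array([.4906,.108,0])
S=np.c_[ex,ey,ez]
W=lambda *p:o+S@np.array(p)/1000
def proj(s,p):
    T=s['camera_from_world']; c=T[:3,:3]@p+T[:3,3]; x=c[:2]/c[2]; x=x*(1+float(s['k1'])*(x@x)); return x*s['K'][[0,1],[0,1]]+s['K'][:2,2]
E
python3 - <<'E'
from h import *
ims=[]
for n,(u0,v0,w,h) in(('side2',(250,140,140,160)),('w_k',(200,150,260,300))):
    s=dict(np.load(f'pics/{n}.npz')); f=600/h
    im=cv2.resize(s['img'][v0:v0+h,u0:u0+w],None,fx=f,fy=f,interpolation=cv2.INTER_CUBIC)[:,:,::-1].copy()
    for c,pts in(((0,0,255),[(-46,72,202),(-46,245,202),(40,245,202),(40,72,202)]),((0,255,0),[(-37,200,146),(-28,200,137),(-19,200,128)]),((255,0,0),[(36,50,8),(36,245,8)]),((255,0,255),[(-50,-75,8),(-50,245,8),(50,-75,8)]),((0,200,255),[(0,-58,109),(0,50,109),(0,72,109)])):
        for p in pts:
            q=(proj(s,W(*p))-[u0,v0])*f
            cv2.circle(im,tuple(np.int32(q)),4,c,1)
    ims.append(im[:600,:400] if im.shape[1]>400 else im)
    P=cloud(s); Q=(P-o)@S*1000
    k=(Q[...,0]>-60)&(Q[...,0]<-15)&(Q[...,1]>100)&(Q[...,1]<250)&(Q[...,2]>112)&(Q[...,2]<175); print(n,'knob pts',k.sum(),np.percentile(Q[k],[5,50,95],axis=0).round(1).tolist() if k.any() else '')
    hd=(abs(Q[...,2]-199)<7)&(abs(Q[...,0])<60)&(Q[...,1]>40)&(Q[...,1]<270); print('hood',np.percentile(Q[hd],[1,50,99],axis=0).round(1).tolist())
H=max(i.shape[0] for i in ims); cv2.imwrite('pics/ann.png',np.hstack([i[:600] for i in ims])[:600,:800])
print([i.shape for i in ims],get_state()['t'],get_state()['qpos'].round(2))
E
```

```text
side2 knob pts 43 [[-37.6, 178.1, 126.3], [-28.1, 183.9, 138.3], [-17.1, 192.1, 146.2]]
hood [[-47.9, 54.1, 194.7], [-4.5, 146.4, 199.1], [38.5, 244.2, 203.4]]
w_k knob pts 0 
hood [[-46.1, 53.3, 194.2], [-9.0, 90.7, 197.7], [38.6, 239.5, 202.1]]
[(600, 400, 3), (600, 400, 3)] 23.35 [ 0.25 -0.1  -0.75  2.05 -0.08  1.17  2.5 ]
```

View pics/ann.png

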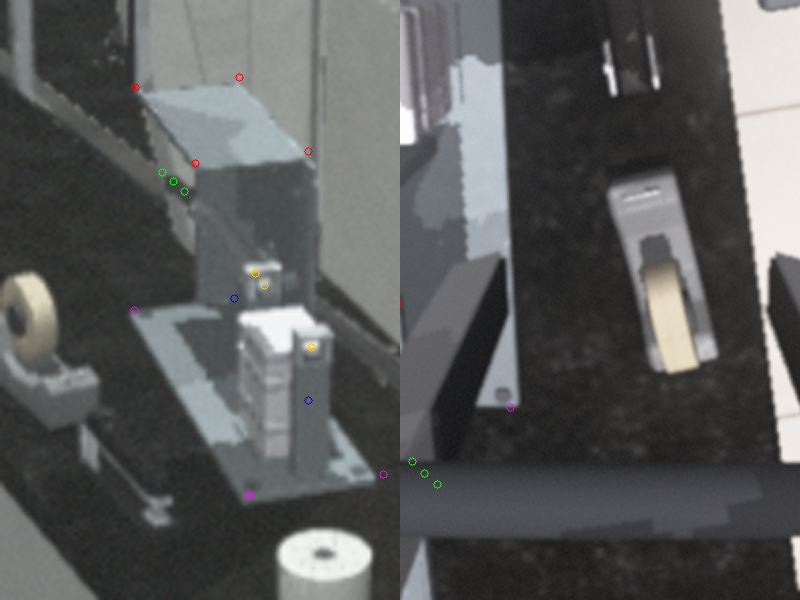

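The projected model points match the picture. The hood corners (195,163) and (136,87) and the knob (180,187) fall within about 1.5 px of their marks. I'll grip the knob along its shank at a 45° tilt with the fingers part-open.

```bash
python3 - <<'E'
from h import *
t=np.radians(45); z=np.sin(t)*ex-np.cos(t)*ez; Yt=-ey; q=quat(np.cross(Yt,z),Yt,z)
g=W(-28,198,137)+.014*z
move_gripper(.042)
reach(g-.10*z,q); st=get_state(); print(st['t'],st['qpos'].round(2),st['force'].round(1))
snap('side','side3')
hit=move_linear(g,rate=.1,threshold=10); st=get_state(); print(hit,((st['tcp_pos']-o)@S*1000).round(1),st['force'].round(1))
w=snap('wrist','w_knob'); s=snap('side','side4')
if not hit:
    move_gripper(.005); st=get_state(); print('closed',st['width'],st['finger_force'],((st['tcp_pos']-o)@S*1000).round(1),st['force'].round(1),st['t'])
b=cv2.resize(s['img'][120:300,220:400],(520,520),interpolation=cv2.INTER_CUBIC); a=cv2.resize(w['img'],(280,210))
c=np.zeros((520,800,3),np.uint8); c[:,:520]=b; c[:210,520:]=a; cv2.imwrite('pics/v9.png',c[:,:,::-1])
E
```

```text
25.1917 [-0.24  0.33 -1.14  2.24  1.24  1.2   2.41] [0.4 1.2 0.5]
False [-18.4 198.3 127.5] [-0.2 -0.4 -0.1]
closed 0.013090869251668535 30.000635397154838 [-18.  198.  127.2] [-0.7 -0.9  3. ] 27.0583
```

View pics/v9.png

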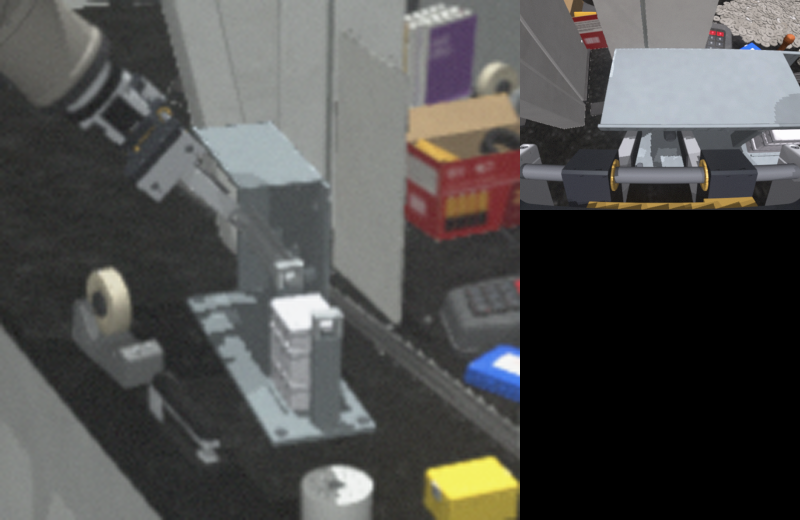

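The fingers (225,195) are tucked under the hood's front edge and have closed on the knob at 13 mm width. Sliding it home.

```bash
python3 - <<'E'
from h import *
z=np.sin(np.pi/4)*ex-np.cos(np.pi/4)*ez
st=get_state(); p0=st['tcp_pos']; loc=lambda:((get_state()['tcp_pos']-o)@S*1000).round(1)
h1=move_linear(p0-.104*ey,rate=.08,threshold=20); print(h1,loc(),get_state()['force'].round(1),get_state()['width'])
h2=move_linear(p0-.125*ey,rate=.03,threshold=15); st=get_state(); print(h2,loc(),st['force'].round(1),st['width'],st['t'])
side=snap('side','side5')
P=cloud(side); Q=(P-o)@S*1000
E
```

```text
False [-18.1  93.9 127.1] [-5.3 -1.5  5.1] 0.013169935105869786
True [-18.2  83.3 127.2] [ 3.9  4.  -3. ] 0.012989499859173751 28.9833
```

```bash
python3 - <<'E'
from h import *
z=np.sin(np.pi/4)*ex-np.cos(np.pi/4)*ez
loc=lambda:((get_state()['tcp_pos']-o)@S*1000).round(1)
print(loc(),get_state()['force'].round(1))
p=get_state()['tcp_pos']; h=move_linear(p-.006*ey,rate=.02,threshold=25); print(h,loc(),(get_state()['force']@S).round(1))
dwell(.2); print(loc(),(get_state()['force']@S).round(1))
move_gripper(.03); print(loc(),(get_state()['force']@S).round(1),get_state()['width'])
p=get_state()['tcp_pos']; move_linear(p-.11*z,rate=.12); print(get_state()['t'],(get_state()['force']@S).round(1))
p=get_state()['tcp_pos']; move_linear(p-.10*ex+.05*ez,rate=.2)
s=snap('side','side6'); w=snap('wrist','w_end')
P=cloud(s); Q=(P-o)@S*1000
k=(Q[...,0]>-48)&(Q[...,0]<-15)&(Q[...,1]>55)&(Q[...,1]<250)&(Q[...,2]>124)&(Q[...,2]<160); print('knob',k.sum(),np.percentile(Q[k],[5,50,95],axis=0).round(1).tolist())
t=snap('top','top6'); print(top_rect(t,(.418,-.206),.001,.02)[0])
b=cv2.resize(s['img'][130:290,260:380],(450,600),interpolation=cv2.INTER_CUBIC); a=cv2.resize(t['img'][160:310,150:450],(350,175),interpolation=cv2.INTER_AREA); ww=cv2.resize(w['img'],(350,262))
c=np.zeros((600,800,3),np.uint8); c[:,:450]=b; c[:175,450:]=a; c[180:442,450:]=ww; cv2.imwrite('pics/v10.png',c[:,:,::-1])
E
```

```text
[-18.2  83.4 127.2] [ 3.2  2.4 -1.7]
True [-18.3  83.4 127.3] [ 7.7  4.2 -8.1]
[-18.3  83.4 127.3] [ 6.8  4.5 -6.2]
[-18.7  83.7 127.3] [ 0.5 -0.2 -0.2] 0.029856419781597043
31.0583 [ 0.1 -0.4  0.2]
knob 42 [[-35.8, 73.9, 127.0], [-28.2, 79.5, 137.5], [-17.7, 84.3, 148.4]]
[ 418.6 -205.2   37.1   33.4   36.5    1.2]
```

View pics/v10.png

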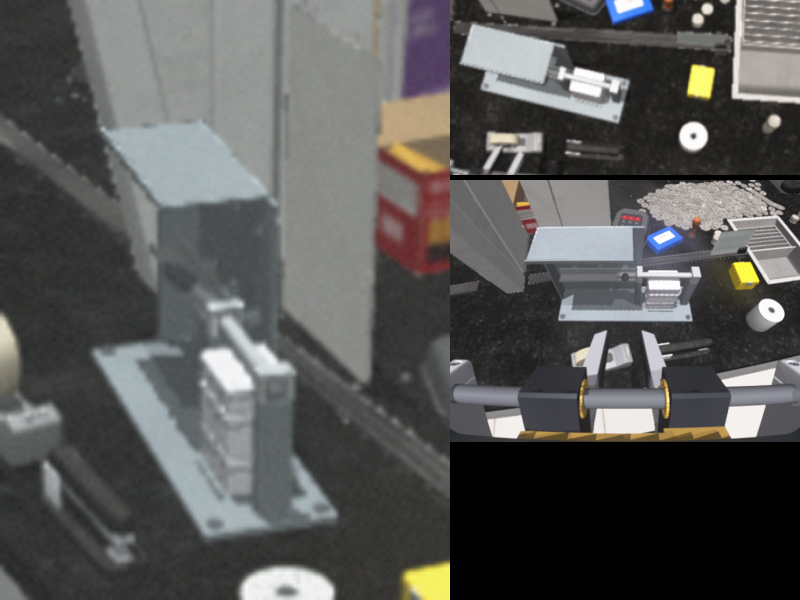

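The last picture shows the bolt bar over the tin column at (235,330) and into the keeper (275,360), with the stack square at (225,420). The bystanders and the yellow tin are where they were. The tool moved 114.6 mm to a hard stop that a second push did not shift. Nothing is touching the robot.

```bash
python3 -c "
from workcell import *
print(get_state()['tcp_pos'],sign_off())"
```

```text
the job is handed in; nothing more can be done
[0.31186124 0.22355965 0.25452442] None
```

The job is handed in: the deep and then the shallow tin are stacked squarely in the stand, and the bolt was slid 114.6 mm of its 115 mm travel to its hard stop in the keeper, at about 32 s of the 72 s allowed, with the bystanders untouched.

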